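# Unsnap the gearbox cover and store it in the bypass-lid box

## Robot

A 6-joint arm with a two-finger parallel gripper is mounted at the origin on the work surface. World frame = base frame: x ahead of the robot, y to its left, z up, the work surface at z = 0. Lengths are in mm, angles in rad, forces in N, time in s.
With the tool pointing down it reaches from about 250 to 775 mm from the base axis. Payload 4 kg.
Tool frame: the origin (TCP) lies midway between the tips of the shut fingers; the grasp point (between the pads) lies 19 mm behind it; z points along the fingers, y is the line along which they close (so a half turn about z gives the same grasp; the last joint's range is limited). The gripper opens to 94 mm and grips with 3 to 60 N. Pads are 16 mm wide; open, the fingers measure 119 mm over their backs; the gripper's body (75 mm by 177 mm) begins 78 mm behind the grasp point.
Start: joints at [-1.268, 0.087, 1.371, -0, 1.684, -0.103], TCP at [217.114, -505.353, 205.506] pointing down, gripper open.
Joint ranges: [-3.1, 3.1], [-0.76, 2.03], [0.27, 2.55], [-1.08, 4.22], [0.17, 2.65], [-2.57, 2.57]. Speed limits (rad/s): [2.79, 2.79, 3.14, 3.14, 3.14, 3.14].

## Interface

Orientations are given as a unit quaternion [w, x, y, z].
In Python, from station import bot gives the robot as it stands.
- The arm moves only by the tool jog_arm, never from a script. Its argument "deltas" is a list of rows, each a list of 3 entries, a list of its own where there are three numbers: the shift along the tool's x, y, z normalised to -1 to 1, where 1 is 0.3 m, then the turn, a rotation vector about the tool's x, y, z normalised to -1 to 1, where 1 is pi/4 rad, then the opening, from 0 (shut) to 1 (fully open). A call has 1 to 20 rows; each row is the pose to reach, as a shift and turn from the pose commanded when the call began, along the tool's axes at that moment; what a row does not reach only later rows make up. A row lasts 1/8 s, in which the tool goes at most 62.5 mm and 10.7 degrees, less where a joint would pass 70% of its speed; a pose out of reach is approached as far as the arm can. A call with a number of a shift or a turn outside -1 to 1 is refused whole. A call with a gripper value outside its range is refused whole. The fingers move at their own pace and stop on an object; "squeeze" is the grip in N (left out, the last holds). Time passes only in rows, so rows that repeat a pose let the fingers close. It gives the time, the measured TCP pose, the force, the opening and the grip force at its end, in the units of the state.
- bot.sense(): the state, without advancing time (a new reading comes with each control period).
- bot.get_image(name): name is "scene" or "side" or "wrist"; returns a dict with "img" (400x640x3 uint8, red, green, blue), "camera_matrix" (3x3 intrinsics, pixels), "position" and "rotation" of the camera in the world; the wrist camera has in their place "tool_from_camera" (4x4, takes a point from camera to tool coordinates, whose origin is the TCP and whose axes are the flange's). Camera axes: x right, y down, z forward; pixel columns grow to the right and rows downward; lengths in mm; the calibration is good to about 2 mm. A picture is of the moment at which its call begins: read the wrist's pose just before it. There is no depth.
- bot.hand_in(): hands the job in; it is judged then, once.
The state is a dict: "t": time; "joints": joint angles; "joint_velocities": joint speeds; "joint_efforts": joint torques, N m; "eef_pos": TCP position; "tcp_rot": TCP orientation; "ft_force": force on the tool from outside, world axes, zero at the start; "wrist_torque": the same for the moment, N m; "opening": opening from 0.0 (shut) to 1.0 (fully open); "grip_force": force on a finger pad.
Only numpy, scipy, OpenCV 4.12 (cv2) and the standard library are available. Lean on these libraries where they do the work, as an engineer would, in place of code of your own. Each camera call takes 0.05 s, during which the arm holds its last target. There are 200 camera calls.

## Task

I need to get at the gears of this winder gearbox. First slide the red-handled lid of the storage box all the way under its neighbour, leaving the black-handled lid shut; then press in the orange snap tab of the blue gearbox cover, fully home, while the cover still sits, and keep it pressed as you lift the cover off (never pry it). Put the cover right way up, flat on the floor of the empty bay you opened, setting it down rather than dropping it, and leave the spool, screwdriver and yellow bobbin where they are.

Things in the scene. Friction and masses are not known exactly. Their poses are not given: they have to be found in the camera images.
- rim (a point): Centre of the opening (66 by 76 mm, x by y) in the top of the grey gearbox (120 x 160 x 80 mm, fixed, placed anywhere), level with its rim, 80 mm above the bench. Axes are the gearbox's; the cover starts seated on this rim with parallel axes. Brass gears lie 22 mm and more below the rim.
- cover_grip (a point): Grip point of the loose blue cover: midway between its two upright grips, half-way up them. Rib: blue, fixed, at -y (outer face y = -24.5 mm). Snap tab: orange, at +y (outer face y = 31.5 mm free, 24.5 pressed home). Pinch both along y, centred here: 56 mm wide free, 49 pressed. Both are 36 mm wide (x), 6 thick, 34 tall, top 17 mm above this point; plate top 17 mm below it. z is up.
- tab_face (a point): Centre of the outer face of the orange snap tab (36 mm wide, 34 mm tall), at the cover's +y side; moves with the tab.
- snap_tab (a joint): Travel of the orange snap tab in m: 0 free, 0.007 pressed home, towards the cover's -y (inward, towards the rib). A spring pushes it back: about 3 N at first, 9 N when home. While free, its hook holds 4 mm under the gearbox rim and that side of the cover cannot rise (play 1 mm); from 0.0055 on the hook is clear and the cover lifts straight up.
- cover: The same blue plastic cover, 0.13 to 0.21 kg; origin at the centre of its plate's underside, 21 mm below the grip point; y points to the orange tab. The plate is 84 (x) by 96 (y) mm, 4 mm thick. Below it is a skirt 63 by 73 mm, 12 mm deep, with 1.5 mm play in the gearbox opening: the cover's lowest edge is 33 mm below the grip point.
- storage_box: Grey box, 160 (x) by 320 (y) mm, fixed, placed anywhere; origin: centre of its underside. Side walls (+-x) 73 mm high, end walls (+-y) 58, all 5 thick. A 55 mm divider at y = 0 makes two bays. Two clear lids on a double track along y: the lower one, red handle, over the empty +y bay; the upper one, black handle, over the -y bay full of copper coils. They pass without touching.
- bay_floor (a point): Centre of the floor of the +y bay (5 mm above the bench, y = 92.5 mm in the box); axes are the box's. With the red lid fully open the opening above is 150 (x) by 125 mm (y), centred here; walls reach up to 68 mm above this point, the red handle 89 mm. The cover fits either way round; at rest its grip point is 33 mm above this point.
- red_lid_handle (a point): Centre of the lower lid's red handle: an upright rib 70 mm long (box x), 12 thick (box y), 30 tall, its top 15 mm above this point and 94 mm above the bench. It stands at the lid's +y edge; the end wall beside it is 21 mm lower than this point, the lid's top 15 mm lower, the black lid's top (beside it at -y once open) 8 mm lower.
- red_lid (a joint): How far the red-handled lid has been slid in m: 0 over its bay, 0.125 fully open. It grows as the handle goes to the box's -y, under the black-handled lid. It starts at 0 to 0.03; it resists with about 1.5 N, plus some at speed, and stays where it is left. The handle meets nothing on the way; the track ends at 0.125.
- black_lid (a joint): How far the upper, black-handled lid has been slid towards the box's +y, in m: starts at 0 (shut); its black handle stands at the far -y end.
- spool: Copper spool standing about 115 mm from the gearbox's centre on its +x side, 60 mm in diameter and tall; origin at the centre of its underside. Bystander.
- screwdriver: Screwdriver, 180 mm long, lying on the -x side of the storage box, about 130 mm from its centre. Bystander.
- bobbin: Yellow ring, 64 mm in diameter, 18 mm high, lying about 115 mm from the gearbox's centre on its -x side; origin at the centre of its underside. Bystander.

How it is judged:
By the outcome, as a careful person would: the job done as asked, in the order asked, and still so for the second after the job is handed in, with the robot touching nothing.
It also fails if it takes over 64 s, if anything falls off the work surface, if the arm or the gripper's body presses on something with over 40 N, if the wrist force passes 120 N, or if a joint passes its speed limit or range.

## Working session

There is one attempt and no reset: what is moved stays moved. The work goes in short steps, Python scripts to look and compute and a tool call to move; the robot and the scene stay as the last step left them, time stands still between calls to the robot, and variables do not carry over. Pictures are saved under pics/ and viewed, at most 10 in all, crops included, and the job is handed in when it is done.

Besides the shell and the picture viewer there is one more tool, called after "Call:" as name(argument=value, ...), one argument or row to a line, values as JSON. jog_arm: Moves the arm, as the interface text tells. Its arguments: {"type":"object","properties":{"deltas":{"type":"array","items":{"type":"array"}},"squeeze":{"type":"number"}},"required":["deltas"]}

```bash
mkdir -p pics; ls
python3 - <<'E'
from station import bot
import cv2,pickle
s=bot.sense();print(s['t'],s['eef_pos'],s['tcp_rot'],s['opening'])
d={n:bot.get_image(n) for n in('scene','side','wrist')}
for n in d: cv2.imwrite(f'pics/{n}0.png',d[n]['img'][:,:,::-1])
pickle.dump((s,d),open('v0.pkl','wb'))
for n in d: print(n,{k:v for k,v in d[n].items() if k!='img'})
E
```

```text
pics
0.0 [ 216.93229732 -504.80242398  204.30174613] [-1.10022562e-03  9.79485420e-01  2.01511997e-01 -1.31439060e-04] 1.0037787591384242
scene {'camera_matrix': array([[511.38902039,   0.        , 325.25372541],
       [  0.        , 511.38902039, 203.12829639],
       [  0.        ,   0.        ,   1.        ]]), 'position': array([1040.41919138, -702.33015866,  805.87082431]), 'rotation': array([-0.42580937,  0.85620546,  0.26598984, -0.12185236])}
side {'camera_matrix': array([[503.32655224,   0.        , 324.56409863],
       [  0.        , 503.32655224, 198.80652115],
       [  0.        ,   0.        ,   1.        ]]), 'position': array([437.0892933 , 926.09738793, 615.43713047]), 'rotation': array([ 0.02341123, -0.04733045,  0.87085326, -0.48869863])}
wrist {'camera_matrix': array([[323.27700106,   0.        , 320.73150328],
       [  0.        , 323.27700106, 196.44033122],
       [  0.        ,   0.        ,   1.        ]]), 'tool_from_camera': array([[-8.62233451e-04, -9.67739291e-01, -2.51952219e-01,
         7.17423927e+01],
       [ 9.99999596e-01, -7.70437098e-04, -4.62987991e-04,
        -3.01697548e-01],
       [ 2.53938334e-04, -2.51952517e-01,  9.67739565e-01,
        -1.79955751e+02],
       [ 0.00000000e+00,  0.00000000e+00,  0.00000000e+00,
         1.00000000e+00]])}
```

View pics/scene0.png

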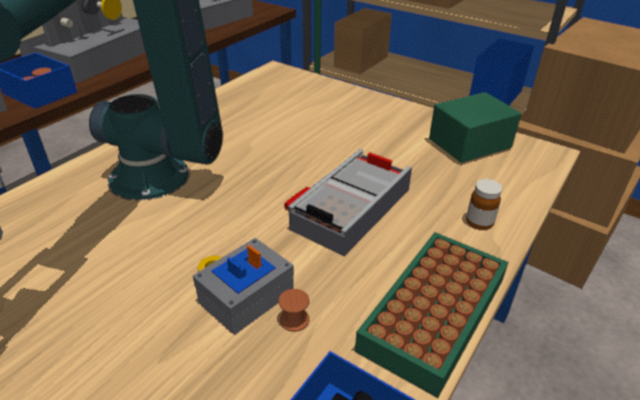

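View pics/side0.png

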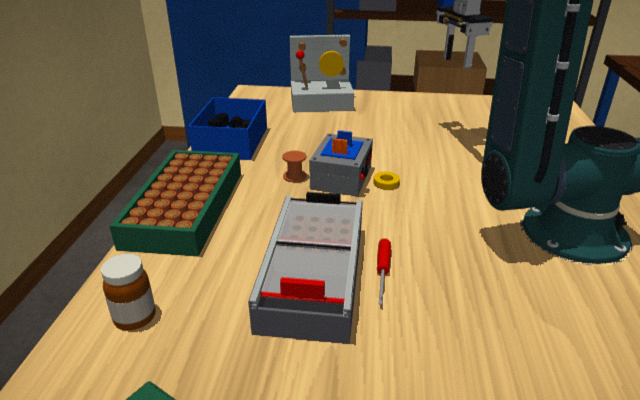

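The scene view shows the gearbox at about (245,282) with the orange tab at (254,257), and the box with the red handle at (379,160) and black at (320,214). In the side view, the red handle is at (303,289), black at (323,198) and the tab at (340,146). Next I'll measure these.

```bash
cat > h.py <<'E'
import numpy as np,cv2
from scipy.spatial.transform import Rotation as R
def rot(q): return R.from_quat(np.roll(q,-1)).as_matrix()
def cam(im,s=None):
    if 'position' in im: return rot(im['rotation']),np.array(im['position'])
    T=im['tool_from_camera'];A=rot(s['tcp_rot'])
    return A@T[:3,:3],A@T[:3,3]+s['eef_pos']
def ray(im,px,s=None):
    A,p=cam(im,s);px=np.atleast_2d(px).astype(float)
    d=np.c_[px,np.ones(len(px))]@np.linalg.inv(im['camera_matrix']).T@A.T
    return p,d
def onz(im,px,z,s=None):
    p,d=ray(im,px,s);return p+d*((z-p[2])/d[:,2])[:,None]
def proj(im,P,s=None):
    A,p=cam(im,s);c=(np.atleast_2d(P)-p)@A@im['camera_matrix'].T
    return c[:,:2]/c[:,2:]
def tri(*obs):
    M=np.zeros((3,3));b=np.zeros(3)
    for p,d in obs:
        d=d[0]/np.linalg.norm(d[0]);Q=np.eye(3)-np.outer(d,d);M+=Q;b+=Q@p
    X=np.linalg.solve(M,b)
    return X,[np.linalg.norm(np.cross(X-p,d[0]/np.linalg.norm(d[0]))) for p,d in obs]
RNG=dict(red=((0,170,70),(6,255,255)),orange=((7,200,150),(16,255,255)),blue=((105,180,60),(122,255,255)),black=((0,0,0),(180,255,30)))
def comps(img,c,amin=40,roi=None):
    m=cv2.inRange(cv2.cvtColor(img,cv2.COLOR_RGB2HSV),*map(np.array,RNG[c]))
    if roi: z=np.zeros_like(m);x0,y0,x1,y1=roi;z[y0:y1,x0:x1]=m[y0:y1,x0:x1];m=z
    cs=[c for c in cv2.findContours(m,cv2.RETR_EXTERNAL,cv2.CHAIN_APPROX_NONE)[0] if cv2.contourArea(c)>amin]
    return cs
E
python3 - <<'E'
from h import *;import pickle
s,d=pickle.load(open('v0.pkl','rb'))
np.set_printoptions(precision=1,suppress=True)
for n,roi in(('scene',(180,140,420,340)),('side',(240,120,400,340))):
    for c in('red','orange','blue','black'):
        for k in comps(d[n]['img'],c,15,roi):
            M=cv2.moments(k);print(n,c,cv2.contourArea(k),[M['m10']/M['m00'],M['m01']/M['m00']],cv2.boxPoints(cv2.minAreaRect(k)).round().tolist())
sc,si=d['scene'],d['side']
for nm,a,b in(('red',(379,160),(303,289)),('black',(320,214),(323,198)),('tab',(254.5,257),(340,146))):
    print(nm,tri(ray(sc,a),ray(si,b)))
E
```

```text
scene red 80.0 [295.20416666666665, 196.75416666666666] [[283.0, 205.0], [305.0, 184.0], [309.0, 188.0], [286.0, 208.0]]
scene red 211.0 [379.2614533965244, 160.88467614533965] [[360.0, 159.0], [363.0, 149.0], [401.0, 164.0], [398.0, 173.0]]
scene blue 1110.5 [240.51268197508628, 271.7074891190154] [[211.0, 270.0], [255.0, 239.0], [274.0, 267.0], [230.0, 298.0]]
scene black 196.0 [318.98809523809524, 214.20663265306123] [[305.0, 212.0], [308.0, 204.0], [339.0, 219.0], [336.0, 227.0]]
scene black 207.5 [212.15421686746987, 148.2746987951807] [[205.0, 140.0], [220.0, 140.0], [220.0, 160.0], [205.0, 160.0]]
side red 988.5 [301.94048221210585, 290.3584555724161] [[260.0, 296.0], [262.0, 275.0], [345.0, 282.0], [343.0, 303.0]]
side red 345.0 [383.78502415458934, 255.2024154589372] [[377.0, 274.0], [379.0, 239.0], [391.0, 239.0], [389.0, 274.0]]
side blue 394.0 [343.99915397631133, 146.7102368866328] [[321.0, 154.0], [325.0, 128.0], [363.0, 134.0], [360.0, 160.0]]
side blue 647.0 [250.7179289026275, 137.52447192168984] [[240.0, 120.0], [265.0, 120.0], [265.0, 158.0], [240.0, 158.0]]
side black 243.5 [323.0910335386721, 197.8288843258042] [[306.0, 202.0], [306.0, 193.0], [340.0, 194.0], [340.0, 203.0]]
side black 45.0 [365.1629629629629, 167.3037037037037] [[360.0, 175.0], [368.0, 148.0], [374.0, 150.0], [365.0, 176.0]]
side black 43.0 [243.65503875968992, 123.27131782945735] [[239.0, 126.0], [240.0, 120.0], [249.0, 121.0], [248.0, 128.0]]
red (array([531.5, 328.7,  79.6]), [np.float64(0.18616170412639704), np.float64(0.1861617041261766)])
black (array([531.4,  51.4,  79.3]), [np.float64(1.5160155972937004), np.float64(1.5160155972939255)])
tab (array([ 514.4, -156.9,   98.4]), [np.float64(2.6253028600706783), np.float64(2.6253028600706334)])
```

Call:
jog_arm(
  deltas=[
    [[0.96,-0.96,-0.15],[0,0,0.26],1],
    [[0.96,-0.96,-0.15],[0,0,0.26],1],
    [[0.96,-0.96,-0.15],[0,0,0.26],1],
    [[0.96,-0.96,-0.15],[0,0,0.26],1],
    [[0.96,-0.96,-0.15],[0,0,0.26],1],
    [[0.96,-0.96,-0.15],[0,0,0.26],1],
    [[0.96,-0.96,-0.15],[0,0,0.26],1],
    [[0.96,-0.96,-0.15],[0,0,0.26],1],
  ],
)

```text
t: 1.15
eef_pos: [368.5, -125.3, 250.7]
tcp_rot: [0.0, 0.995, 0.103, 0.0]
ft_force: [0.8, -0.4, -0.6]
opening: 1.002
grip_force: 0.0
```

Call:
jog_arm(
  deltas=[
    [[0.72,-0.98,0],[0,0,0.262],1],
    [[0.72,-0.98,0],[0,0,0.262],1],
    [[0.72,-0.98,0],[0,0,0.262],1],
    [[0.72,-0.98,0],[0,0,0.262],1],
    [[0.72,-0.98,0],[0,0,0.262],1],
    [[0.72,-0.98,0],[0,0,0.262],1],
    [[0.72,-0.98,0],[0,0,0.262],1],
    [[0.72,-0.98,0],[0,0,0.262],1],
    [[0.72,-0.98,0],[0,0,0.262],1],
  ],
)

```text
t: 2.28
eef_pos: [520.8, 202.3, 250.8]
tcp_rot: [0.0, 1.0, -0.003, 0.0]
ft_force: [0.0, 0.5, -0.1]
opening: 1.001
grip_force: 0.0
```

Run:
```python
from station import bot
import cv2,pickle
from h import *
np.set_printoptions(precision=1,suppress=True)
s=bot.sense();im=bot.get_image('wrist');pickle.dump((s,im),open('w1.pkl','wb'))
cv2.imwrite('pics/w1.png',im['img'][:,:,::-1]);print(s['t'],s['eef_pos'],s['tcp_rot'])
for c in('red','black','orange','blue'):
    for k in comps(im['img'],c,60):
        r=cv2.minAreaRect(k);print(c,cv2.contourArea(k),r,'\n',onz(im,cv2.boxPoints(r),94,s)[:,:2].tolist())
```

```text
2.275 [520.8 202.3 250.8] [ 0.  1. -0.  0.]
red 958.5 ((364.4258728027344, 253.8726806640625), (63.25037384033203, 16.898000717163086), 1.7899105548858643) 
 [[428.6111587729454, 189.3500048375438], [449.22358270625665, 188.7908885370473], [446.27858070349737, 117.86761096240133], [425.58627737335235, 117.41003885164696]]
red 1037.5 ((204.22683715820312, 165.7482452392578), (115.67101287841797, 15.164587020874023), 86.2359619140625) 
 [[597.1661202548752, 330.0257547369682], [598.0142777720063, 314.7268980621798], [475.6355253549543, 318.0473171001831], [474.6109567216824, 334.8002160871166]]
black 7762.5 ((563.5, 323.5), (107.0, 151.0), 90.0) 
 [[416.37195400186204, 11.402112217558482], [414.98726308324444, -161.56220881770557], [266.6040392067873, -197.12649473415584], [268.185970002707, -6.737722148122344]]
black 15895.0 ((319.5, 334.5), (129.0, 639.0), 90.0) 
 [[420.8402805997791, 569.5491078980881], [414.98726308324444, -161.56220881770557], [232.31315993842315, -205.3452852602462], [239.1979521613652, 616.3234299775349]]
black 1329.0 ((423.06488037109375, 267.7892150878906), (8
[... 507 characters left out ...]
.0 ((321.5, 197.5), (55.0, 3.0), 90.0) 
 [[533.6664003353111, 202.74410071803536], [533.6418343973536, 199.58179756056717], [472.3321567324816, 199.94248031500297], [472.3582496711387, 203.24787806333484]]
black 865.5 ((457.4858703613281, 166.99838256835938), (13.455270767211914, 116.9529800415039), 6.519801616668701) 
 [[472.0558237376948, 66.47759636859226], [595.5211516821125, 64.03864697274872], [593.9334391158056, 50.43164709584772], [470.1571348103877, 51.571992097698256]]
blue 791.0 ((626.5, 187.5), (65.0, 25.0), 90.0) 
 [[547.1053649689843, -103.8656997388384], [546.90361897952, -129.94467904858922], [475.39907349866627, -147.0827896339488], [475.61559455407667, -119.61298064694475]]
```

View pics/w1.png

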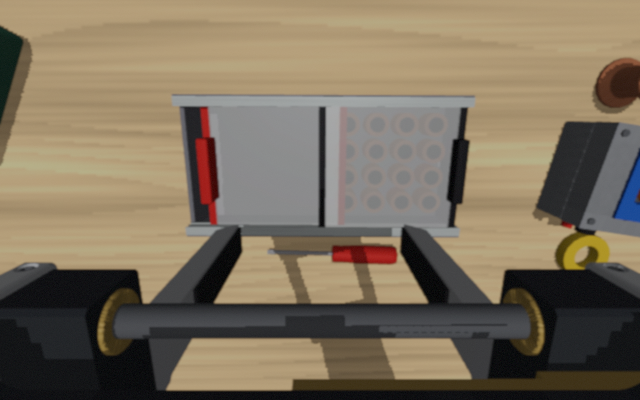

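The wrist view shows the box rails, with outer corners at about (173,96), (474,97), (459,236), (187,236). The red handle is at (206,170), the black handle at (459,170), and the gearbox is at the right edge.

Run:
```python
from h import *;import pickle
np.set_printoptions(precision=1,suppress=True)
s,im=pickle.load(open('w1.pkl','rb'))
hsv=cv2.cvtColor(im['img'],cv2.COLOR_RGB2HSV);h=hsv.astype(int)
# rails: grey, bright
m=((h[...,1]<40)&(h[...,2]>130)).astype('uint8')*255;m[250:]=0;m[:,500:]=0;m[:85]=0
k=max(cv2.findContours(m,cv2.RETR_EXTERNAL,cv2.CHAIN_APPROX_NONE)[0],key=cv2.contourArea)
hull=cv2.convexHull(k)[:,0];ap=cv2.approxPolyDP(hull,6,True)[:,0];print(ap.tolist())
P=onz(im,ap,73,s);print(P[:,:2],np.linalg.norm(np.diff(np.r_[P,P[:1]],axis=0),axis=1))
# red columns profile
for r in(115,145,160,175,190,215):print(r,[(c,tuple(im['img'][r,c])) for c in range(192,222,2)] if r in(115,160) else '', [c for c in range(180,230) if h[r,c,1]>150 and (h[r,c,0]<7 or h[r,c,0]>174)])
for c in(200,206,212):print(c,[r for r in range(90,240) if h[r,c,1]>150 and h[r,c,0]<7])
s0,d=pickle.load(open('v0.pkl','rb'))
print(tri(ray(im,(205.5,170),s),ray(d['side'],(303,289)),ray(d['scene'],(379.5,160))))
```

```text
[[458, 235], [218, 223], [171, 97], [474, 96]]
[[451.1  40.5]
 [468.3 322.5]
 [609.4 359.9]
 [608.   39.1]] [282.5 146.  320.8 156.9]
115 [(192, (np.uint8(35), np.uint8(36), np.uint8(38))), (194, (np.uint8(34), np.uint8(33), np.uint8(37))), (196, (np.uint8(36), np.uint8(35), np.uint8(38))), (198, (np.uint8(34), np.uint8(36), np.uint8(39))), (200, (np.uint8(96), np.uint8(35), np.uint8(36))), (202, (np.uint8(162), np.uint8(39), np.uint8(34))), (204, (np.uint8(165), np.uint8(35), np.uint8(31))), (206, (np.uint8(165), np.uint8(36), np.uint8(33))), (208, (np.uint8(151), np.uint8(92), np.uint8(91))), (210, (np.uint8(147), np.uint8(143), np.uint8(144))), (212, (np.uint8(150), np.uint8(151), np.uint8(152))), (214, (np.uint8(151), np.uint8(151), np.uint8(153))), (216, (np.uint8(149), np.uint8(149), np.uint8(151))), (218, (np.uint8(139), np.uint8(141), np.uint8(142))), (220, (np.uint8(139), np.uint8(141), np.uint8(141)))] [200, 201, 202, 203, 204, 205, 206, 207]
145  [195, 196, 197, 198, 199, 200, 201, 202, 203, 204, 205, 206, 207, 208, 209, 210, 211, 212, 213]
160 [(192, (np.uint8(32), np.uin
[... 1704 characters left out ...]
169, 170, 171, 172, 173, 174, 175, 176, 177, 178, 179, 180, 181, 182, 183, 184, 185, 186, 187, 188, 189, 190, 191, 192, 193, 194, 195, 196, 197, 198, 199, 200, 201, 202, 203]
212 [139, 140, 141, 142, 143, 144, 145, 146, 147, 149, 150, 151, 153, 154, 155, 157, 158, 160, 161, 163, 164, 165, 166, 167, 168, 169, 170, 172, 173, 174, 175, 176, 177, 179, 180, 181, 182, 183, 184, 185, 186, 187, 188, 189, 190, 191, 192, 193, 194, 195, 196, 197, 198, 199, 200, 201, 202, 203, 204, 205, 206, 207, 208, 209, 210, 211, 212, 213, 214, 215, 216, 217, 218, 219, 220, 221, 222, 223]
(array([532.1, 328.9,  79.6]), [np.float64(0.29330855528017474), np.float64(0.45809598318113415), np.float64(0.5296451161643336)])
```

Call:
jog_arm(
  deltas=[
    [[0.033,-0.21,0.1],[0,0,0],1],
    [[0.033,-0.42,0.2],[0,0,0],0.6],
    [[0.033,-0.42,0.35],[0,0,0],0.5],
    [[0.033,-0.42,0.5],[0,0,0],0.5],
    [[0.033,-0.42,0.57],[0,0,0],0.5],
    [[0.033,-0.42,0.578],[0,0,0],0.5],
    [[0.033,-0.42,0.578],[0,0,0],0.2],
    [[0.033,-0.42,0.578],[0,0,0],0],
    [[0.033,-0.42,0.578],[0,0,0],0],
    [[0.033,-0.42,0.578],[0,0,0],0],
    [[0.033,-0.42,0.578],[0,0,0],0],
  ],
  squeeze=12,
)

```text
t: 3.7
eef_pos: [531.9, 330.1, 78.1]
tcp_rot: [-0.0, 1.0, -0.002, 0.001]
ft_force: [0.9, -1.4, 3.4]
opening: 0.126
grip_force: 12.0
```

Call:
jog_arm(
  deltas=[
    [[0.033,0.03,0],[0,0,0],0],
    [[0.033,0.08,0],[0,0,0],0],
    [[0.033,0.14,0],[0,0,0],0],
    [[0.033,0.2,0],[0,0,0],0],
    [[0.033,0.26,0],[0,0,0],0],
    [[0.033,0.3,0],[0,0,0],0],
    [[0.033,0.325,0],[0,0,0],0],
    [[0.033,0.34,0],[0,0,0],0],
    [[0.033,0.34,0],[0,0,0],0],
    [[0.033,0.34,0],[0,0,0],0],
  ],
)

```text
t: 4.95
eef_pos: [535.5, 228.9, 77.2]
tcp_rot: [-0.0, 1.0, -0.002, -0.006]
ft_force: [-11.6, -0.4, 9.2]
opening: 0.125
grip_force: 12.0
```

I left a stray 10 mm x shift in that call, so I'm taking it out and then easing the lid to the stop.

Call:
jog_arm(
  deltas=[
    [[-0.02,0,-0.003],[0,0,0],0],
    [[-0.033,0.006,-0.003],[0,0,0],0],
    [[-0.033,0.012,-0.003],[0,0,0],0],
    [[-0.033,0.018,-0.003],[0,0,0],0],
    [[-0.033,0.022,-0.003],[0,0,0],0],
    [[-0.033,0.022,-0.003],[0,0,0],0],
  ],
)

```text
t: 5.7
eef_pos: [534.4, 221.9, 77.5]
tcp_rot: [-0.001, 1.0, -0.002, 0.004]
ft_force: [8.0, 1.3, -5.2]
opening: 0.128
grip_force: 12.0
```

Call:
jog_arm(
  deltas=[
    [[0.012,0.006,0],[0,0,0],0],
    [[0.012,0.012,0],[0,0,0],0],
    [[0.012,0.018,0],[0,0,0],0],
    [[0.012,0.018,0],[0,0,0],0],
  ],
)

```text
t: 6.2
eef_pos: [534.5, 221.8, 77.5]
tcp_rot: [-0.006, 1.0, -0.001, 0.001]
ft_force: [1.6, 13.0, -3.6]
opening: 0.126
grip_force: 12.0
```

Call:
jog_arm(
  deltas=[
    [[-0.005,-0.016,0],[0,0,0],0],
    [[-0.005,-0.016,0],[0,0,0],0.4],
    [[-0.005,-0.016,0],[0,0,0],0.5],
    [[-0.005,-0.016,0],[0,0,0],0.5],
    [[-0.005,-0.016,-0.1],[0,0,0],0.5],
    [[-0.005,-0.016,-0.25],[0,0,0],0.6],
    [[-0.02,0.1,-0.42],[0,0,0],0.8],
    [[-0.03,0.3,-0.58],[0,0,0],1],
    [[-0.05,0.5,-0.58],[0,0,0],1],
    [[-0.07,0.7,-0.58],[0,0,0],1],
    [[-0.09,0.9,-0.58],[0,0,0],1],
    [[-0.1,0.99,-0.58],[0,0,0],1],
    [[-0.1,0.99,-0.58],[0,0,0],1],
  ],
)

```text
t: 7.82
eef_pos: [502.6, -82.8, 251.9]
tcp_rot: [0.0, 1.0, -0.004, -0.0]
ft_force: [-0.8, 1.2, -0.1]
opening: 0.996
grip_force: 0.0
```

Call:
jog_arm(
  deltas=[
    [[0,0.2,0],[0,0,0],1],
    [[0,0.32,0],[0,0,0],1],
    [[0,0.32,0],[0,0,0],1],
    [[0,0.32,0],[0,0,0],1],
  ],
)

```text
t: 8.32
eef_pos: [502.9, -175.3, 252.0]
tcp_rot: [-0.0, 1.0, -0.001, 0.0]
ft_force: [-0.7, 0.2, -0.3]
opening: 1.004
grip_force: 0.0
```

Run:
```python
from station import bot
import pickle
from h import *
np.set_printoptions(precision=1,suppress=True)
s=bot.sense();im=bot.get_image('wrist');si=bot.get_image('side');pickle.dump((s,im,si),open('w2.pkl','wb'))
print(s['t'],s['eef_pos'],s['tcp_rot'])
v=cv2.resize(im['img'][60:260],None,fx=1.25,fy=1.25)
cv2.imwrite('pics/w2.png',np.vstack([v,si['img'][100:340,0:640].repeat(1,0).copy() if 0 else cv2.resize(si['img'][110:340],(800,288))])[:,:,::-1])
for c in('orange','blue'):
    for k in comps(im['img'],c,60):
        r=cv2.minAreaRect(k);print(c,cv2.contourArea(k),r,'\n',onz(im,cv2.boxPoints(r),84,s)[:,:2].tolist())
```

```text
8.325 [ 502.9 -175.3  252. ] [-0.  1. -0.  0.]
orange 121.0 ((299.93927001953125, 175.64451599121094), (4.789802074432373, 33.52861022949219), 8.746162414550781) 
 [[489.4176961974403, -146.6529259716238], [526.2237356054741, -153.03021888171318], [525.4166454621023, -158.12805553247225], [488.56807176193587, -151.8827987900642]]
blue 6143.5 ((327.7050476074219, 173.78260803222656), (87.28863525390625, 74.13585662841797), 9.039482116699219) 
 [[476.0259104463299, -128.15996610505596], [556.328770543976, -143.3854515767097], [541.6385514844914, -234.9811767403644], [459.5716712064147, -225.08243800294886]]
```

View pics/w2.png

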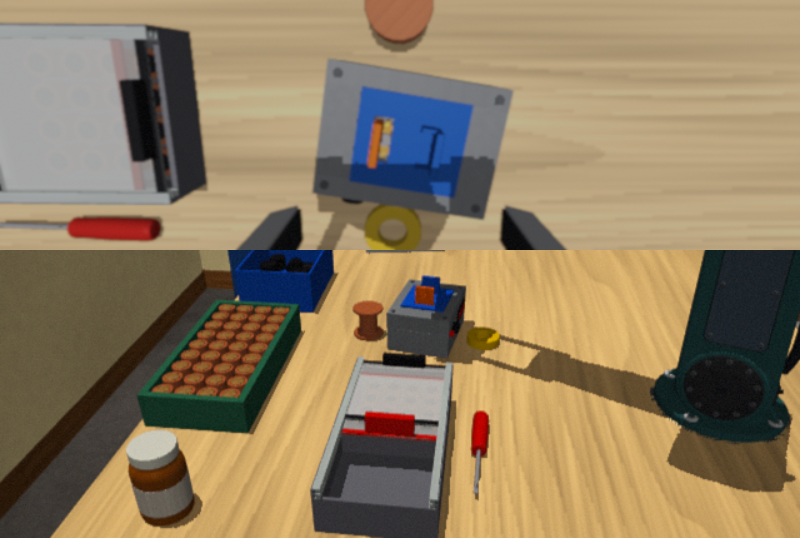

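The top view shows the blue plate with the tab on its left (+y) and the rib on its right, tilted about -9°. The lower view shows the red lid fully open and the bay clear. Next I'll get the exact plate and gearbox corners.

Run:
```python
from h import *;import pickle
np.set_printoptions(precision=1,suppress=True)
s,im,si=pickle.load(open('w2.pkl','rb'))
def quad(pts,z,nm):
    hull=cv2.convexHull(pts);e=1
    while True:
        a=cv2.approxPolyDP(hull,e,True)[:,0]
        if len(a)<=4:break
        e+=.5
    # refine: fit line to hull-contour points near each side
    P=onz(im,a,z,s)[:,:2];c=P.mean(0);d=np.linalg.norm(np.diff(np.r_[P,P[:1]],axis=0),axis=1)
    print(nm,a.tolist(),P.tolist(),'c',c,'sides',d,'ang',[np.degrees(np.arctan2(*(np.roll(P,-1,0)-P)[i][::-1])) for i in range(4)])
h=cv2.cvtColor(im['img'],cv2.COLOR_RGB2HSV)
b=max(comps(im['img'],'blue',60),key=cv2.contourArea)
quad(b,84,'plate')
for k in comps(im['img'],'orange',30):
    r=cv2.minAreaRect(k);P=onz(im,cv2.boxPoints(r),118,s)[:,:2];print('tabtop',P.tolist(),P.mean(0))
A=[(np.array(q)/1.25+[0,60]) for q in((330,59),(512,91),(484,218),(313,192))]
quad(np.array(A,np.float32).reshape(-1,1,2),80,'gearbox')
s0,d=pickle.load(open('v0.pkl','rb'))
for q in(d['side'],si):
    for c,roi in(('black',(290,185,360,215)),('orange',(310,130,370,170)),('red',(255,230,355,310))):
        for k in comps(q['img'],c,40,roi):M=cv2.moments(k);print(c,M['m10']/M['m00'],M['m01']/M['m00'],cv2.boundingRect(k))
```

```text
plate [[291, 131], [376, 145], [362, 216], [281, 203]] [[555.6195187616232, -143.97191296279317], [540.6162294922406, -234.34806400013872], [461.0644355015231, -221.66644434879487], [476.63667460610225, -130.66652287367285]] c [ 508.5 -182.7] sides [91.6 80.6 92.3 80.1] ang [np.float64(-99.42567667554347), np.float64(170.9424984661882), np.float64(80.28939401378037), np.float64(-9.562224224965851)]
tabtop [[497.74460012067186, -149.4960510209832], [530.9541587052461, -155.2501904479593], [530.225932907784, -159.84989494295098], [496.97799624479785, -154.2148898460038]] [ 514.  -154.7]
gearbox [[264.0, 107.19999694824219], [409.6000061035156, 132.8000030517578], [387.20001220703125, 234.39999389648438], [250.39999389648438, 213.60000610351562]] [[580.0253751259688, -115.92092418829702], [553.0488871951673, -270.4551267314371], [437.24400162558516, -252.06697171087728], [463.06832716202916, -94.79588053024327]] c [ 508.3 -183.3] sides [156.9 117.3 159.4 118.8] ang [np.float64(-99.90214156983131), np.float64(170.9775758383832), np.float64(80.6750961391292), np.float64(-10.238502676622147)]
black 323.0910335386721 197.8288843258042 (306, 193, 35, 11)
red 301.94048221210585 290.3584555724161 (260, 277, 84, 27)
black 322.95546558704456 197.77935222672065 (306, 193, 35, 11)
red 310.82569213732 250.42392026578074 (274, 239, 75, 24)
```

The plate centre comes out at (508.5,-182.7) with yaw about -9.7°. The tab top agrees to within 1 mm, and the black lid hasn't moved. I'll descend around both grips with the TCP 4 mm above the plate.

Call:
jog_arm(
  deltas=[
    [[0.019,0.025,0.1],[0,0,0.216],1],
    [[0.019,0.025,0.25],[0,0,0.216],1],
    [[0.019,0.025,0.4],[0,0,0.216],1],
    [[0.019,0.025,0.5],[0,0,0.216],1],
    [[0.019,0.025,0.545],[0,0,0.216],1],
    [[0.019,0.025,0.545],[0,0,0.216],1],
    [[0.019,0.025,0.545],[0,0,0.216],1],
  ],
)

```text
t: 9.3
eef_pos: [509.6, -184.4, 90.4]
tcp_rot: [0.001, 0.996, -0.087, 0.002]
ft_force: [0.6, -0.2, 0.1]
opening: 1.001
grip_force: 0.0
```

Run:
```python
from station import bot
from h import *
s=bot.sense();print(s['t'],s['eef_pos'],s['ft_force'],s['tcp_rot'])
o=[]
for n in('side','wrist'):
    im=bot.get_image(n)
    if n=='side': v=im['img'][110:190,280:410]
    else: v=im['img'][100:300,140:500]
    o.append(cv2.resize(v,(600,int(600*v.shape[0]/v.shape[1])) if n=='wrist' else (400,246)))
o[1]=cv2.resize(o[1],(600,333));o[0]=np.pad(o[0],((0,0),(0,200),(0,0)))
cv2.imwrite('pics/g1.png',np.vstack(o)[:,:,::-1])
```

```text
9.3 [ 509.60153583 -184.44288732   90.42569923] [ 0.59876027 -0.17214371  0.12420336] [ 6.36223410e-04  9.96247164e-01 -8.65365025e-02  1.61797509e-03]
```

View pics/g1.png

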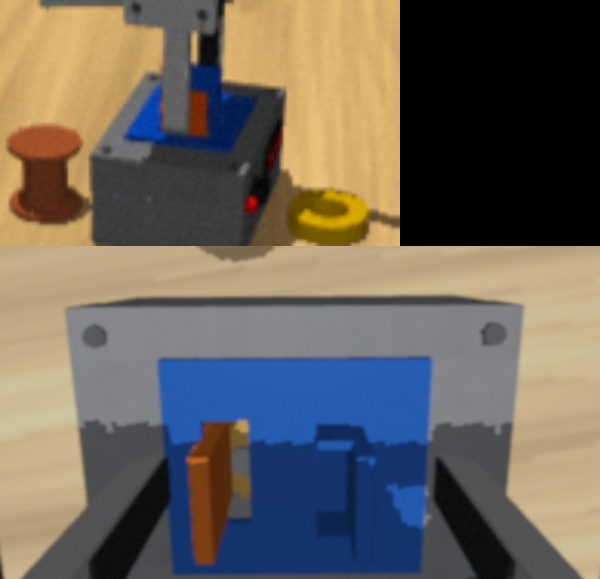

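The fingers straddle the tab and rib squarely, with the tips just above the plate. Now I'll close them without lifting.

Call:
jog_arm(
  deltas=[
    [[0,0,0.004],[0,0,0],0.7],
    [[0,0,0.004],[0,0,0],0.6],
    [[0,0,0.004],[0,0,0],0.55],
    [[0,0,0.004],[0,0,0],0.5],
    [[0,0,0.004],[0,0,0],0.4],
    [[0,0,0.004],[0,0,0],0.4],
    [[0,0,0.004],[0,0,0],0.4],
    [[0,0,0.004],[0,0,0],0.4],
  ],
  squeeze=30,
)

```text
t: 10.4
eef_pos: [508.6, -183.7, 87.6]
tcp_rot: [-0.0, 0.996, -0.087, 0.0]
ft_force: [-0.5, 4.5, 3.7]
opening: 0.513
grip_force: 30.0
```

Opening is 0.513, about 48 mm, so the tab is fully home, and side force is low. Now a slow straight lift.

Call:
jog_arm(
  deltas=[
    [[0,0,-0.008],[0,0,0],0.4],
    [[0,0,-0.02],[0,0,0],0.4],
    [[0,0,-0.035],[0,0,0],0.4],
    [[0,0,-0.055],[0,0,0],0.4],
    [[0,0,-0.08],[0,0,0],0.4],
    [[0,0,-0.12],[0,0,0],0.4],
    [[0,0,-0.2],[0,0,0],0.4],
    [[0,0,-0.3],[0,0,0],0.4],
    [[0,0,-0.4],[0,0,0],0.4],
    [[0,0,-0.4],[0,0,0],0.4],
    [[0,0,-0.4],[0,0,0],0.4],
  ],
)

```text
t: 11.78
eef_pos: [508.0, -184.3, 206.5]
tcp_rot: [0.0, 0.996, -0.087, -0.0]
ft_force: [0.3, -0.5, -1.8]
opening: 0.514
grip_force: 30.0
```

Run:
```python
from station import bot
from h import *
s=bot.sense();print(s['t'],s['eef_pos'],s['tcp_rot'],s['ft_force'],s['wrist_torque'])
a=bot.get_image('side')['img'][60:200,250:450];w=bot.get_image('wrist')['img'][80:300,120:520]
cv2.imwrite('pics/l1.png',np.vstack([cv2.resize(a,(420,294)),cv2.resize(w,(420,231))])[:,:,::-1])
```

```text
11.775 [ 507.96611982 -184.31427985  206.54318549] [ 8.12468444e-05  9.96211934e-01 -8.69571233e-02 -4.83542656e-04] [ 0.34796545 -0.47137488 -1.81593069] [0.05428595 0.04849368 0.01401014]
```

View pics/l1.png

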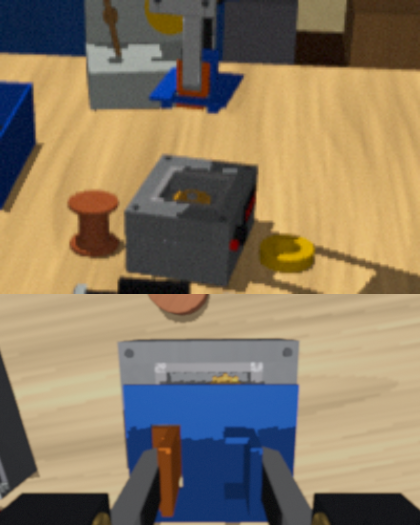

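The cover is off with the tab still pressed, level in the grip, and the gears are exposed. Now I'll carry it to the bay.

Call:
jog_arm(
  deltas=[
    [[-0.01,-0.05,0],[0,0,0],0.4],
    [[-0.02,-0.16,0],[0,0,0],0.4],
    [[-0.04,-0.3,0],[0,0,0],0.4],
    [[-0.06,-0.44,0],[0,0,0],0.4],
    [[-0.08,-0.58,0],[0,0,0],0.4],
    [[-0.09,-0.7,0],[0,0,0],0.4],
    [[-0.1,-0.787,0],[0,0,0],0.4],
  ],
)

```text
t: 12.75
eef_pos: [518.8, 56.1, 206.5]
tcp_rot: [-0.0, 0.996, -0.086, -0.001]
ft_force: [0.1, -0.4, -1.4]
opening: 0.516
grip_force: 30.0
```

Call:
jog_arm(
  deltas=[
    [[-0.02,-0.12,0],[0,0,-0.03],0.4],
    [[-0.04,-0.26,0],[0,0,-0.07],0.4],
    [[-0.06,-0.4,0],[0,0,-0.12],0.4],
    [[-0.08,-0.54,0],[0,0,-0.17],0.4],
    [[-0.09,-0.66,0],[0,0,-0.2],0.4],
    [[-0.1,-0.75,0],[0,0,-0.222],0.4],
    [[-0.1,-0.787,0],[0,0,-0.222],0.4],
    [[-0.1,-0.787,0],[0,0,-0.222],0.4],
    [[-0.1,-0.787,0],[0,0,-0.222],0.4],
  ],
)

```text
t: 13.88
eef_pos: [530.9, 290.4, 207.2]
tcp_rot: [0.0, 1.0, -0.0, -0.0]
ft_force: [-0.3, -0.4, -1.1]
opening: 0.511
grip_force: 30.0
```

Run:
```python
from station import bot
import pickle
from h import *
np.set_printoptions(precision=1,suppress=True)
s=bot.sense();im=bot.get_image('wrist');pickle.dump((s,im),open('w3.pkl','wb'))
print(s['t'],s['eef_pos'],s['tcp_rot'],s['opening'],s['grip_force'])
v=im['img'][:300].copy()
# assumed bay opening at z 73, about (530.5,291)
for P in ([[455.5,228.5,73],[605.5,228.5,73],[605.5,353.5,73],[455.5,353.5,73]],):
    q=proj(im,P,s);print(q);cv2.polylines(v,[q.round().astype(int)],True,(0,255,0),1)
cv2.imwrite('pics/w3.png',cv2.resize(v,(800,375))[:,:,::-1])
```

```text
13.875 [530.9 290.4 207.2] [ 0.  1. -0. -0.] 0.5110714224097331 29.97535139322281
[[379.3 256.2]
 [386.4 108.9]
 [253.1 109.1]
 [260.8 256.4]]
```

View pics/w3.png

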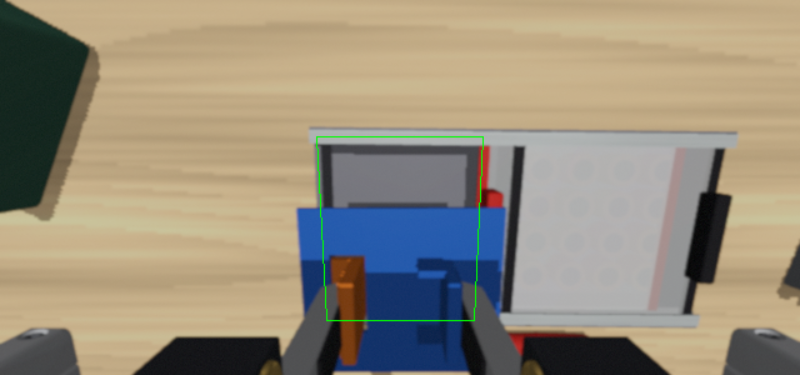

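The cover sits over the opening and is aligned with the box. The green predicted outline matches the rails (row 137) and the red lid edge (column 483), with more than 10 mm of margin. Now I'll lower it.

Call:
jog_arm(
  deltas=[
    [[0,0,0.04],[0,0,0],0.4],
    [[0,0,0.12],[0,0,0],0.4],
    [[0,0,0.22],[0,0,0],0.4],
    [[0,0,0.32],[0,0,0],0.4],
    [[0,0,0.41],[0,0,0],0.4],
    [[0,0,0.48],[0,0,0],0.4],
    [[0,0,0.53],[0,0,0],0.4],
    [[0,0,0.56],[0,0,0],0.4],
    [[0,0,0.58],[0,0,0],0.4],
    [[0,0,0.59],[0,0,0],0.4],
    [[0,0,0.595],[0,0,0],0.4],
    [[0,0,0.595],[0,0,0],0.4],
  ],
)

```text
t: 15.42
eef_pos: [531.2, 291.4, 29.1]
tcp_rot: [-0.0, 1.0, 0.0, 0.0]
ft_force: [-0.4, -1.2, -2.0]
opening: 0.511
grip_force: 30.0
```

Call:
jog_arm(
  deltas=[
    [[0,0,0.004],[0,0,0],0.4],
    [[0,0,0.008],[0,0,0],0.4],
    [[0,0,0.012],[0,0,0],0.4],
    [[0,0,0.015],[0,0,0],0.4],
    [[0,0,0.015],[0,0,0],0.4],
  ],
)

```text
t: 16.05
eef_pos: [531.0, 291.2, 24.6]
tcp_rot: [0.0, 1.0, 0.0, 0.0]
ft_force: [-0.8, -1.1, 1.0]
opening: 0.516
grip_force: 30.0
```

Call:
jog_arm(
  deltas=[
    [[0,0,0.003],[0,0,0],0.4],
    [[0,0,0.005],[0,0,0],0.4],
    [[0,0,0.005],[0,0,0],0.4],
  ],
)

```text
t: 16.42
eef_pos: [531.1, 291.2, 24.5]
tcp_rot: [-0.0, 1.0, 0.0, 0.0]
ft_force: [-4.1, -2.3, 7.1]
opening: 0.517
grip_force: 30.0
```

It's in contact with the floor (7 N). Opening only as far as needed, then straight up.

Call:
jog_arm(
  deltas=[
    [[0,0,0],[0,0,0],0.55],
    [[0,0,0],[0,0,0],0.6],
    [[0,0,0],[0,0,0],0.7],
    [[0,0,0],[0,0,0],0.76],
    [[0,0,0],[0,0,0],0.76],
    [[0,0,0],[0,0,0],0.76],
    [[0,0,-0.02],[0,0,0],0.76],
    [[0,0,-0.06],[0,0,0],0.76],
    [[0,0,-0.15],[0,0,0],0.76],
    [[0,0,-0.3],[0,0,0],0.76],
    [[0,0,-0.46],[0,0,0],0.76],
    [[0,0,-0.62],[0,0,0],0.76],
    [[0,0,-0.74],[0,0,0],0.76],
    [[0,0,-0.74],[0,0,0],0.76],
    [[0,0,-0.74],[0,0,0],0.76],
  ],
)

```text
t: 18.3
eef_pos: [530.6, 291.1, 244.1]
tcp_rot: [0.0, 1.0, 0.0, -0.0]
ft_force: [-0.5, -0.9, -1.0]
opening: 0.763
grip_force: 0.0
```

Run:
```python
from station import bot
from h import *
np.set_printoptions(precision=1,suppress=True)
s=bot.sense();im=bot.get_image('wrist');si=bot.get_image('side')
print(s['t'],s['eef_pos'],s['ft_force'],s['opening'])
cv2.imwrite('pics/end.png',np.vstack([im['img'][60:300],cv2.resize(si['img'][110:340,200:440],(640,613))[:350]])[:,:,::-1])
b=max(comps(im['img'],'blue',100),key=cv2.contourArea)
a=cv2.approxPolyDP(cv2.convexHull(b),6,True)[:,0];P=onz(im,a,21,s);print(a.tolist(),P[:,:2].tolist(),np.linalg.norm(P-np.roll(P,1,0),axis=1))
for c,roi in(('black',(290,185,360,215)),('red',(255,230,355,310))):
    for k in comps(si['img'],c,40,roi):print(c,cv2.boundingRect(k))
```

```text
18.3 [530.6 291.1 244.1] [-0.5 -0.9 -1. ] 0.7634262014851911
[[360, 139], [358, 201], [287, 201], [285, 138]] [[570.2288702182025, 242.50745459408415], [491.03742153806286, 242.68854583302223], [491.085173289379, 334.4967229864451], [571.4798666495858, 334.80900404658234]] [92.3 79.2 91.8 80.4]
black (309, 193, 32, 11)
red (274, 239, 75, 24)
```

View pics/end.png

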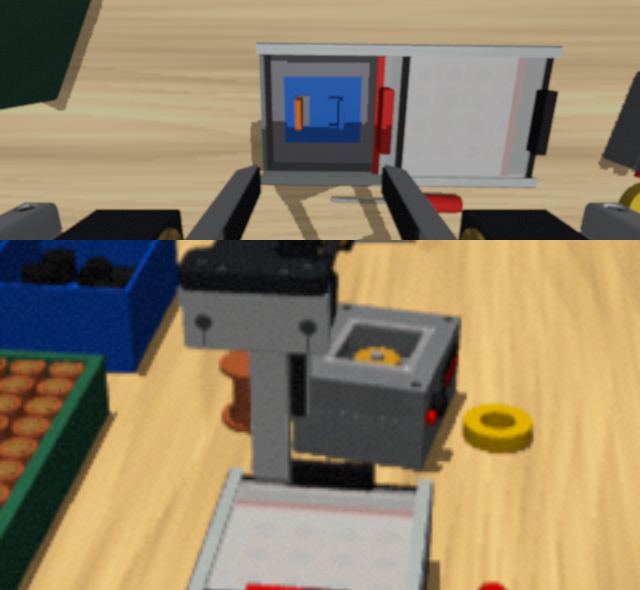

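Run:
```python
from station import bot
from h import *
np.set_printoptions(precision=1,suppress=True)
s=bot.sense();im=bot.get_image('wrist');i=im['img'].astype(int)
for r in(150,165,180,195,205):
    m=np.where((i[r,:,0]>2.2*i[r,:,1])&(i[r,:,0]>50)&(np.arange(640)<420)&(np.arange(640)>360))[0]
    g=np.where(i[r,360:420,0]>130)[0]+360; b=[c for c in m if i[r,c,0]>130]
    print(r,m[[0,-1]],b[0],b[-1],onz(im,[(b[0]-.5,r),(b[-1]+.5,r)],94,s)[:,:2].tolist())
```

```text
150 [376 393] 376 393 [[564.3232780820542, 235.10576659599317], [564.3133671813517, 216.88363988348198]]
165 [375 392] 375 392 [[549.0170433811217, 235.47255913828906], [549.0054514504484, 217.03268269893334]]
180 [374 391] 375 391 [[533.3398054484618, 234.81149824671522], [533.3271952617986, 217.1853312687845]]Traceback (most recent call last):
  File "<stdin>", line 8, in <module>
IndexError: list index out of range
```

The red handle's centre is now at 223 mm, against 222 ±1 mm at the stop. To be sure it is fully open, I'll press the handle lightly once more with shut fingers.

Call:
jog_arm(
  deltas=[
    [[0,0.12,0.1],[0,0,0],0],
    [[0,0.12,0.1],[0,0,0],0],
    [[0,0.12,0.1],[0,0,0],0],
    [[0,0.12,0.1],[0,0,0],0],
    [[0,0.12,0.1],[0,0,0],0],
    [[0,0.12,0.25],[0,0,0],0],
    [[0,0.12,0.4],[0,0,0],0],
    [[0,0.12,0.52],[0,0,0],0],
    [[0,0.12,0.553],[0,0,0],0],
    [[0,0.13,0.553],[0,0,0],0],
    [[0,0.145,0.553],[0,0,0],0],
    [[0,0.155,0.553],[0,0,0],0],
    [[0,0.16,0.553],[0,0,0],0],
    [[0,0.165,0.553],[0,0,0],0],
    [[0,0.165,0.553],[0,0,0],0],
  ],
  squeeze=10,
)

```text
t: 20.32
eef_pos: [531.0, 241.7, 78.9]
tcp_rot: [0.0, 1.0, 0.0, 0.0]
ft_force: [-0.3, -0.5, 0.2]
opening: 0.006
grip_force: 0.0
```

Call:
jog_arm(
  deltas=[
    [[0,0.006,0],[0,0,0],0],
    [[0,0.012,0],[0,0,0],0],
    [[0,0.018,0],[0,0,0],0],
    [[0,0.022,0],[0,0,0],0],
    [[0,0.022,0],[0,0,0],0],
  ],
)

```text
t: 20.95
eef_pos: [530.9, 240.2, 79.0]
tcp_rot: [-0.005, 1.0, 0.001, 0.0]
ft_force: [0.0, 11.1, -3.2]
opening: 0.009
grip_force: 5.9
```

It's at the stop: 11 N and no travel. Backing off, rising clear and handing in.

Call:
jog_arm(
  deltas=[
    [[0,-0.02,0],[0,0,0],0],
    [[0,-0.04,0],[0,0,0],0],
    [[0,-0.05,-0.03],[0,0,0],0],
    [[0,-0.05,-0.15],[0,0,0],0],
    [[0,-0.05,-0.3],[0,0,0],0],
    [[0,-0.05,-0.45],[0,0,0],0],
    [[0,-0.05,-0.55],[0,0,0],0],
    [[0,-0.05,-0.55],[0,0,0],0],
    [[0,-0.05,-0.55],[0,0,0],0],
  ],
)

```text
t: 22.08
eef_pos: [530.5, 249.8, 242.4]
tcp_rot: [0.0, 1.0, 0.0, -0.001]
ft_force: [-0.2, -0.7, 0.1]
opening: 0.005
grip_force: 0.0
```

Run:
```python
from station import bot
from h import *
s=bot.sense();im=bot.get_image('wrist');print(s['t'],s['eef_pos'],s['ft_force'])
b=max(comps(im['img'],'blue',100),key=cv2.contourArea)
a=cv2.approxPolyDP(cv2.convexHull(b),6,True)[:,0];print(onz(im,a,21,s)[:,:2].round(1).tolist())
print(bot.hand_in())
```

```text
22.075 [530.52327403 249.82511313 242.44712602] [-0.1595573  -0.66727188  0.14570401]
[[571.3, 243.0], [491.2, 242.7], [491.3, 335.5], [571.4, 334.9]]
the job is handed in; nothing more can be done
None
```

The job is handed in at 22 s: the red lid is against its stop, the black lid is still shut, and the cover came off with its tab pressed and now lies flat, right way up, in the open bay; I did not touch the spool, screwdriver or bobbin.

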